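# Arm the dough roller's guarded switch

## Task

Switch the dough roller on at its station: with a fingertip, swing the grey hinged guard up and back until it rests open by itself, push the toggle under it fully across to its other side, then tip the guard forward so that it drops fully shut over the switched toggle. Only push gently, gripping nothing; leave the start button unpressed and the bowl, jar and scraper where they are.

Things in the scene. Friction and masses are not known exactly. Their poses are not given: they have to be found in the camera images.
- station: operator's station: fixed white box with a metal top, 150 (x) x 320 (y) x 70 mm high, on the bench. Origin: centre of its underside; x points to its back (away from the robot), y to its left, z up. The guarded switch stands on one half of its top, the start button on the other, 160 mm apart; which is on the left varies
- switch: black base plate of the guarded switch, 94 (x) x 74 (y) x 4 mm, fixed on the station's top. Origin: under the plate, 70 mm above the bench; x points to the hinge side (away from the robot), y left, z up, parallel to the station's. Toggle pivot at (-20, 0, 6) mm. Two hinge posts, 5 mm thick and 17 mm high, at x = 24, y = +-33 mm
- guard_hinge (a point): middle of the guard's hinge axis, 24 mm behind and 14 mm above the switch's origin; fixed; axes as the switch's, hinge line along y. The guard: a grey plastic channel 54 mm wide, 3 mm thick, about 70 g, open at the front. When shut its flat roof is 40 mm above the hinge axis and reaches 64 mm forward of it; cheeks hang 44 mm below the roof at both sides
- guard (a joint): guard angle, rad: 0 shut, grows as the front is swung up and back towards +x of the switch, stop at 1.6. No spring, only its weight (under 1 N at the tab): let go below about 0.7 it falls shut, beyond about 0.95 it falls back on its stop and stays open. A finger pressing the tab's front face opens it by moving up and back about the hinge
- toggle_tip (a point): top of the toggle's lever, moves with it: a metal bat 42 mm long from its pivot, 14 mm thick near its top. Off, it leans 0.4 rad to +y of the switch (top 16 mm left of the pivot, 39 mm above it); on, 0.4 rad to -y (right)
- toggle (a joint): toggle angle, rad: 0 off (leaning to +y of the switch; starts at 0 to 0.1), 0.8 fully on (leaning to -y), with a stop at each end. Stiff by friction: it stays where it is left; about 1 N at its top moves it. It turns in the switch's y-z plane
- start (a joint): start button's travel, m: 0 up, 0.006 pressed, 5 N. Leave it alone
- start_top (a point): centre of the top of the round metal start button (32 mm across) on the station's other half
- bowl: loose steel bowl, 170 mm across, 60 mm high, to the left of the station; origin: centre of its underside
- jar: loose closed glass jar, 68 mm across, 110 mm high, to the right of the station; origin: centre of its underside
- scraper: loose dough scraper, flat steel blade 75 x 120 mm with a wooden grip, 19 mm high, lying behind the station; origin: on the bench, under the blade's centre
- guard_tab (a point): middle of the top edge of the guard's thumb tab; moves and turns with the guard (axes as the switch's when shut). The tab is an upright plate at the roof's front edge, 54 mm wide, 22 mm high, 3 mm thick. Shut, this edge is 66 mm in front of the hinge axis and 62 mm above it; fully open, 64 mm behind it and 64 mm above, the tab then pointing back

How it is judged:
On the way, in this order (a step that is already met when the one before it is completed fails the run):
1. the guard rests open (value of joint guard above 1.4 rad and value of joint toggle below 0.4 rad), for 0.2 s.
2. the toggle is switched over under the open guard (value of joint toggle above 0.65 rad and value of joint guard above 1.2 rad), for 0.2 s.
3. the guard is shut again (value of joint guard below 0.06 rad and value of joint toggle above 0.65 rad), for 0.2 s.
At the end, for the whole second after the job is handed in: guard shut (under 0.06 rad) over the toggle, which is on (over 0.65 rad); start button not pressed; bowl, jar and scraper within 30 mm of where they stood (all of step 3 and value of joint start below 0.003 m and distance of each of bowl, jar, scraper from where it was at the start of the episode below 0.03 m); the robot touches nothing.
It fails at once if the start button is pressed (over 3 mm) (value of joint start above 0.003 m).
It fails at once if the bowl, jar or scraper is lifted, carried or pushed more than 30 mm (distance of any of bowl, jar, scraper from where it was at the start of the episode above 0.03 m).
It fails at once if the jar is tipped over (angle between jar's own z axis and vertical above 0.5 rad).
It fails at once if the toggle is switched while the guard is down (value of joint toggle between 0.5 and 0.65 rad and value of joint guard below 0.3 rad).
It fails at once if the switch, its guard or its toggle is gripped or forced: the fingers press on it with over 30 N (contact force between the fingers and switch above 30 N).
It also fails if it takes over 51 s, if anything falls off the work surface, if the arm or the gripper's body presses on something with over 40 N, if the wrist force passes 120 N, or if a joint passes its speed limit or range.

## Robot

A 6-joint arm with a two-finger parallel gripper is mounted at the origin on the work surface. World frame = base frame: x ahead of the robot, y to its left, z up, the work surface at z = 0. Lengths are in m, angles in rad, forces in N, time in s.
With the tool pointing down it reaches from about 0.375 to 0.9 m from the base axis. Payload 3.1 kg.
Tool frame: the origin (TCP) lies where the fingers leave the gripper's body, on its centre line; the fingertips stand manip.tip_reach ahead of it and the grasp point (between the pads) lies 54 mm ahead of it (manip.tip_reach is the distance from the TCP to the fingertips, in m); z points along the fingers, y is the direction in which the jaws open and shut (so a half turn about z gives the same grasp; the last joint's range is limited). The gripper opens to 85 mm and grips with 20 to 120 N. Pads are 22 mm wide; open, the fingers measure 114 mm over their backs; the gripper's body (76 mm by 85 mm) begins 54 mm behind the grasp point. The pads swing forward as they close: fully open they stand 13 mm farther back than shut.
Start: joints at [1.069, 0.527, 1.433, -0, 1.181, -0.178], TCP at [0.198, 0.593, 0.304] pointing down, gripper open.
Joint ranges: [-3.08, 3.08], [-0.75, 2.2], [0.22, 2.44], [-1.43, 4.57], [0, 2.65], [-2.85, 2.85]. Speed limits (rad/s): [2.79, 2.79, 3.14, 3.14, 3.14, 3.14].

## Interface

Orientations are given as a unit quaternion [x, y, z, w].
In Python, from station import manip, cams, order gives the robot as it stands. The module is installed in compiled form; this text tells all that it offers.
- The arm moves only by the tool drive_tool, never from a script. Its arguments are lists of equal length, an entry for each row: "linear": the shift along the tool's x, y, z in mm, a list of three; "rot": the turn, a rotation vector about the tool's x, y, z in degrees, a list of three; "hand": the finger opening in mm, from 0 to 85.4. A call has 1 to 20 rows; each row shifts and turns the pose as measured when the row begins, along the tool's axes as they then stand; what a row does not reach is not made up. A row lasts 1/12 s, in which the tool goes at most 41.7 mm and 7.16 degrees, less where a joint would pass 70% of its speed; a pose out of reach is approached as far as the arm can. A call with a gripper value outside its range is refused whole. The fingers move at their own pace and stop on an object; "force" is the grip in N (left out, the last holds). Time passes only in rows, so rows that do not move let the fingers close. It gives the time, the measured TCP pose, the force and the opening at its end, in the units of the state.
- manip.sense(): the state, without advancing time (a new reading comes with each control period).
- cams.snapshot(name): name is "scene" or "side" or "wrist"; returns the picture (384x512x3 uint8, red, green, blue); there is no depth.
- cams.camera_model(name): a dict with "vfov" (degrees; the focal length in pixels is half the picture's height over the tangent of half this angle, whatever the lens; pixels are square), "cx", "cy" (the principal point, pixels), "rvec" (rotation vector, rad) and "tvec" (3), from world to camera coordinates, as OpenCV has them. Camera axes: x right, y down, z forward; pixel columns grow to the right and rows downward; lengths in m; the calibration is good to about 2 mm. A picture is of the moment at which its call begins: read the wrist's pose just before it. camera_model takes no time and is no camera call; for the wrist camera it gives the pose at the moment of the call.
- order.sign_off(): hands the job in, once; it reports no verdict.
Trained networks look in the newest picture that a camera, given by its name, has taken for a name from the list of things; names that differ only in an ending like _2 or _b are one class to them, and where a whole thing is asked for, a point or a joint stands for the part that bears it (a point fixed in the world has none). Each returns a list of dicts, best first, with "score" (0 to 1); they miss things now and then, are a little off and sometimes report something else, mostly with a low value. They report only what shows in the picture. A call takes as long as a camera call.
- cams.regions_of(label, camera): "pixels" (384x512 bool, what is visible of it) and "rect" ([left, top, right, bottom] in pixels, round what is visible of it).
- cams.spot_point(label, camera): "at" ([column, row] in pixels: a listed point, or the origin of a listed thing).
The state is a dict: "t": time; "q": joint angles; "qd": joint speeds; "tau": joint torques, N m; "tcp_pos": TCP position; "tool_rot": TCP orientation; "force": force on the tool from outside, world axes, zero at the start; "ft_torque": the same for the moment, N m; "finger_gap": opening from 0.0 (shut) to 1.0 (fully open).
Only numpy, scipy, OpenCV 4.12 (cv2) and the standard library are available. Lean on these libraries where they do the work, as an engineer would, in place of code of your own. Each camera call takes 0.05 s, during which the arm holds its last target. There are 200 camera calls.

## Working session

There is one attempt and no reset: what is moved stays moved. The work goes in short steps, Python scripts to look and compute and a tool call to move; the robot and the scene stay as the last step left them, time stands still between calls to the robot, and variables do not carry over. Pictures are saved under pics/ and viewed, about 8 in all and at most 12, crops included, and the job is handed in when it is done.

Besides the shell and the picture viewer there is one more tool, called after "Call:" as name(argument=value, ...) on one line, values as JSON. drive_tool: Moves the arm, as the interface text tells. Its arguments: {"type":"object","properties":{"linear":{"type":"array","items":{"type":"array","items":{"type":"number"}}},"rot":{"type":"array","items":{"type":"array","items":{"type":"number"}}},"hand":{"type":"array","items":{"type":"number"}},"force":{"type":"number"}},"required":["linear","rot","hand"]}

```bash
mkdir -p pics
cat > h.py <<'E'
import numpy as np, cv2
from scipy.spatial.transform import Rotation as R
from station import manip, cams, order
def K(m):
    f=192/np.tan(np.radians(m['vfov'])/2); return np.array([[f,0,m['cx']],[0,f,m['cy']],[0,0,1.]])
def proj(n,P):
    m=cams.camera_model(n); return cv2.projectPoints(np.array(P,float).reshape(-1,3),np.array(m['rvec']),np.array(m['tvec']),K(m),None)[0].reshape(-1,2)
def ray(n,uv):
    m=cams.camera_model(n); Rm=cv2.Rodrigues(np.array(m['rvec']))[0]
    d=Rm.T@np.linalg.inv(K(m))@np.array([*uv,1.]); return -Rm.T@np.array(m['tvec']).ravel(), d/np.linalg.norm(d)
def onz(n,uv,z):
    o,d=ray(n,uv); return o+d*(z-o[2])/d[2]
def snap(n,f=None):
    im=cams.snapshot(n)
    if f: cv2.imwrite('pics/'+f,im[...,::-1])
    return im
E
python3 - <<'E'
from h import *
s=manip.sense(); print(s, manip.tip_reach)
ims=[]
H={'station':0,'switch':.07,'guard_hinge':.084,'toggle_tip':.115,'start_top':None,'guard_tab':.132,'bowl':0,'jar':0,'scraper':0}
for n in ['scene','side']:
    im=snap(n); ims.append(im)
    for l,z in H.items():
        r=cams.spot_point(l,n)
        for q in r[:2]: print(n,l,np.round(q['at'],1),round(q['score'],2), np.round(onz(n,q['at'],.085 if z is None else z),3))
    print(n,'cam',np.round(ray(n,(256,192))[0],2))
cv2.imwrite('pics/a.png',np.vstack(ims)[...,::-1][:, :])
E
cd pics; python3 -c "
import cv2;i=cv2.imread('a.png');cv2.imwrite('a1.png',cv2.resize(cv2.hconcat([i[:384],i[384:]]),(800,300)))"
```

```text
{'t': 0.0, 'q': array([ 1.06949733e+00,  5.28466469e-01,  1.43390831e+00,  5.13399605e-06,
        1.18139653e+00, -1.78507577e-01]), 'qd': array([ 2.43796341e-04, -4.01733751e-04, -2.59864424e-05, -9.22714927e-05,
        2.41774528e-04, -1.04932066e-03]), 'tau': array([-2.79365968e-04, -4.42348802e+01, -1.78026026e+01, -2.19337066e-04,
        8.40257853e-03,  1.44293938e-05]), 'tcp_pos': array([0.1979602 , 0.59222787, 0.30293135]), 'tool_rot': array([ 1.60696801e-01,  9.87003218e-01, -1.02621408e-03, -3.65415914e-04]), 'force': array([ 0.87210927,  0.08236664, -0.71593364]), 'ft_torque': array([0.02990488, 0.01578984, 0.015159  ]), 'finger_gap': 0.9999086672585333} 0.0726
scene switch [175.2 150.2] 0.63 [ 0.583 -0.181  0.07 ]
scene switch [294.6 242.4] 0.44 [0.7  0.18 0.07]
scene guard_hinge [172.4 156. ] 0.85 [ 0.609 -0.172  0.084]
scene guard_hinge [203.1 183.3] 0.15 [ 0.65  -0.067  0.084]
scene start_top [181. 250.] 0.56 [ 0.818 -0.033  0.085]
scene start_top [228.8 176.5] 0.52 [ 0.61  -0.02   0.085]
scene guard_tab [184.6 118.5] 0.62 [ 0.527 -0.175  0.132]
scene bowl [294.6 241.1] 0.93 [0.665 0.172 0.   ]
scene jar [138.7 138.5] 0.63 [ 0.546 -0.33   0.   ]
scene scraper [179.8 249.8] 0.86 [ 0.792 -0.066  0.   ]
scene scraper [184.5 118.4] 0.16 [ 0.433 -0.249  0.   ]
scene cam [1.08 0.26 0.91]
side station [254.5 293.3] 0.64 [ 0.608 -0.097  0.   ]
side switch [250. 313.] 0.61 [ 0.587 -0.173  0.07 ]
side guard_hinge [259.7 313.1] 0.74 [ 0.603 -0.183  0.084]
side guard_hinge [252.6 236.5] 0.33 [ 0.619 -0.016  0.084]
side start_top [252.  234.6] 0.53 [ 0.618 -0.011  0.085]
side start_top [254.2 195.1] 0.5 [0.641 0.097 0.085]
side guard_tab [221.9 291.2] 0.81 [ 0.543 -0.157  0.132]
side bowl [253.5 198.6] 0.66 [0.65  0.165 0.   ]
side jar [248.6 316.2] 0.57 [ 0.588 -0.144  0.   ]
side scraper [333.6 269.9] 0.69 [ 0.785 -0.072  0.   ]
side cam [ 0.54 -0.5   0.73]
```

View pics/a1.png

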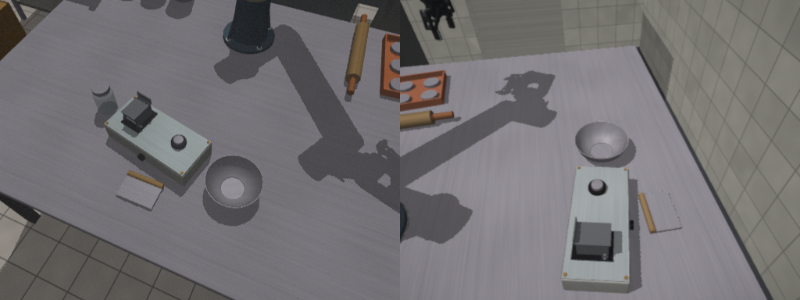

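The switch is on the right half of the station, with the start button to its left. Next I'll refine the geometry and plan the first move.

```bash
cat >> h.py <<'E'
def tri(l):
    rs=[]
    for n in ['scene','side']:
        r=cams.spot_point(l,n)
        if r: rs.append(ray(n,r[0]['at']))
    A=sum(np.eye(3)-np.outer(d,d) for o,d in rs); b=sum((np.eye(3)-np.outer(d,d))@o for o,d in rs)
    p=np.linalg.solve(A,b); return p,[np.linalg.norm(np.cross(p-o,d)) for o,d in rs]
def to_tool(delta):
    s=manip.sense(); return R.from_quat(s['tool_rot']).inv().apply(delta)*1000
E
python3 - <<'E'
from h import *
for n in ['scene','side']: snap(n)
for l in ['switch','guard_hinge','guard_tab','start_top']:
    p,e=tri(l); print(l,np.round(p,4),np.round(e,4))
E=[]
for n in ['scene','side']:
    for l,z in [('switch',.07),('guard_hinge',.084),('guard_tab',.146)]:
        print(n,l,np.round(onz(n,cams.spot_point(l,n)[0]['at'],z),4))
    r=cams.regions_of('station',n); print(n,r and (r[0]['score'],r[0]['rect']))
    if r:
        m=r[0]['pixels']; c=cv2.approxPolyDP(cv2.convexHull(np.argwhere(m)[:,::-1].astype(np.int32)),4,True).reshape(-1,2)
        for q in c: print(q,np.round(onz(n,q,.07),3))
m=cams.camera_model('wrist'); s=manip.sense(); o,d=ray('wrist',(m['cx'],m['cy'])); T=R.from_quat(s['tool_rot']).inv()
print('wristcam in tool',T.apply(o-s['tcp_pos']),T.apply(d), m['vfov'])
E
```

```text
switch [ 0.583  -0.178   0.0716] [0.0015 0.0015]
guard_hinge [ 0.611  -0.1788  0.0808] [0.0013 0.0013]
guard_tab [ 0.5427 -0.1667  0.141 ] [0.0005 0.0005]
start_top [ 0.6197 -0.0204  0.0925] [0.0014 0.0014]
scene switch [ 0.5834 -0.1794  0.07  ]
scene guard_hinge [ 0.614  -0.1777  0.084 ]
scene guard_tab [ 0.5456 -0.1637  0.146 ]
scene (0.96, [131.8, 122.1, 270.9, 237.4])
[270 191] [0.6   0.081 0.07 ]
[233 237] [0.741 0.052 0.07 ]
[178 203] [ 0.713 -0.101  0.07 ]
[141 174] [ 0.678 -0.222  0.07 ]
[133 159] [ 0.647 -0.264  0.07 ]
[173 123] [ 0.508 -0.23   0.07 ]
[268 180] [0.574 0.065 0.07 ]
side switch [ 0.5819 -0.1763  0.07  ]
side guard_hinge [ 0.6096 -0.1796  0.084 ]
side guard_tab [ 0.5431 -0.1698  0.146 ]
side (0.69, [204.9, 213.2, 299.4, 374.2])
[289 215] [0.708 0.039 0.07 ]
[298 282] [ 0.687 -0.127  0.07 ]
[291 374] [ 0.635 -0.288  0.07 ]
[210 370] [ 0.507 -0.259  0.07 ]
[206 348] [ 0.504 -0.222  0.07 ]
[226 213] [0.573 0.069 0.07 ]
wristcam in tool [ 0.08013173  0.00025318 -0.07014634] [-0.31307425  0.00158254  0.94972733] 71.40844232155428
```

Call:
drive_tool(linear=[[0,0,0],[-38,-33,0],[-38,-33,0],[-38,-33,0],[-38,-33,0],[-38,-33,0],[-38,-33,0],[-38,-33,0],[-38,-33,0],[-10,-38,0],[-10,-38,0],[-10,-38,0],[-10,-38,0],[-10,-38,0],[-10,-38,0],[-10,-38,5],[-10,-38,10],[-10,-38,10],[-10,-38,8],[0,0,0]], rot=[[0,0,-7],[0,0,0],[0,0,0],[0,0,0],[0,0,0],[0,0,0],[0,0,0],[0,0,0],[0,0,0],[0,0,0],[0,0,0],[0,0,0],[0,0,0],[0,0,0],[0,0,0],[0,0,0],[0,0,0],[0,0,0],[0,0,0],[0,0,0]], hand=[0,0,0,0,0,0,0,0,0,0,0,0,0,0,0,0,0,0,0,0], force=20)

```text
t: 3.57
tcp_pos: [0.448, -0.0847, 0.2706]
tool_rot: [0.092, 0.996, 0.004, 0.014]
force: [0.5, 0.2, 0.5]
finger_gap: 0.005
```

Run:
```python
from h import *
s=manip.sense(); r=R.from_quat(s['tool_rot']); print(s['tcp_pos'],r.as_matrix().round(3),s['force'],s['finger_gap'],s['q'].round(2))
snap('wrist','w1.png')
for l,z in [('switch',.07),('guard_hinge',.084),('guard_tab',.146),('start_top',.09),('toggle_tip',.115),('jar',0)]:
    for q in cams.spot_point(l,'wrist')[:1]: print(l,np.round(q['at'],1),round(q['score'],2),np.round(onz('wrist',q['at'],z),4))
```

```text
[ 0.4480334  -0.0846831   0.27061118] [[-0.983  0.183  0.029]
 [ 0.183  0.983  0.006]
 [-0.027  0.011 -1.   ]] [0.4759366  0.19354239 0.48178987] 0.004538647037696876 [-0.44  0.35  1.89  0.02  0.88 -1.84]
guard_tab [447.6 266.7] 0.7 [0.533  0.0811 0.146 ]
start_top [333.7 307.3] 0.41 [ 0.6145 -0.0063  0.09  ]
jar [ 97.6 256.9] 0.8 [ 0.5463 -0.3203  0.    ]
```

View pics/w1.png

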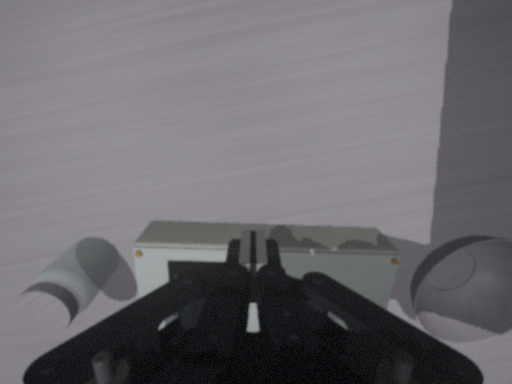

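The wrist view is rotated, with image up pointing towards the robot. The front rivets are at (139,253) and (395,262), the guard is hidden behind the gripper, and the jar is at the left edge. I'll use the rivets to check the yaw and position.

Run:
```python
from h import *
a=onz('wrist',(138.5,253.5),.07); b=onz('wrist',(395,261.5),.07); print(a,b,np.linalg.norm(b-a), np.arctan2(-(b-a)[0],(b-a)[1]))
c=onz('wrist',(168.5,262),.07); print('plate corner?',c)
yaw=np.arctan2(-(b-a)[0],(b-a)[1])
# hypothesised: switch at .583,-.178
Rz=R.from_euler('z',yaw)
print('rivet mid -> switch frame', Rz.inv().apply((a+b)/2-[.583,-.178,.07]), 'corner in switch', Rz.inv().apply(c-[.583,-.178,.07]))
```

```text
[ 0.51329978 -0.21938436  0.07      ] [0.57959241 0.07618101 0.07      ] 0.30290856953733086 -0.22063942586979407
plate corner? [ 0.53083594 -0.18855165  0.07      ]
rivet mid -> switch frame [-0.05895341  0.09581904  0.        ] corner in switch [-0.04859021 -0.02171214  0.        ]
```

Call:
drive_tool(linear=[[0,0,0],[-38,-12,-5],[-38,-12,-5],[-38,-12,-5],[-38,-12,-5],[-38,-12,-5],[-38,-12,-5],[0,0,0],[0,0,0],[0,0,0]], rot=[[0.6,1.6,2],[0,0,0],[0,0,0],[0,0,0],[0,0,0],[0,0,0],[0,0,0],[0,0,0],[0,0,0],[0,0,0]], hand=[0,0,0,0,0,0,0,0,0,0])

```text
t: 4.75
tcp_pos: [0.6605, -0.176, 0.2978]
tool_rot: [0.091, 0.996, 0.003, -0.007]
force: [0.4, -0.5, -0.6]
finger_gap: -0.001
```

Run:
```python
from h import *
s=manip.sense(); r=R.from_quat(s['tool_rot']); print(s['tcp_pos'],r.as_matrix().round(3),s['force'],np.abs(s['qd']).max())
snap('wrist','w2.png')
for l,z in [('station',0),('switch',.07),('guard_hinge',.084),('guard_tab',.146),('start_top',.09),('toggle_tip',.115),('jar',0)]:
    for q in cams.spot_point(l,'wrist')[:1]: print(l,np.round(q['at'],1),round(q['score'],2),np.round(onz('wrist',q['at'],z),4))
```

```text
[ 0.66051236 -0.17599374  0.29783993] [[-0.983  0.182 -0.013]
 [ 0.182  0.983  0.008]
 [ 0.014  0.005 -1.   ]] [ 0.35356071 -0.5213347  -0.62537098] 0.02676885541744631
station [301.5 116.4] 0.85 [ 0.6049 -0.0965  0.    ]
switch [240.6 113.7] 0.85 [ 0.5855 -0.1732  0.07  ]
guard_tab [237.1  56.3] 0.64 [ 0.5432 -0.1653  0.146 ]
start_top [397.4 116.3] 0.98 [ 0.6173 -0.0179  0.09  ]
```

View pics/w2.png

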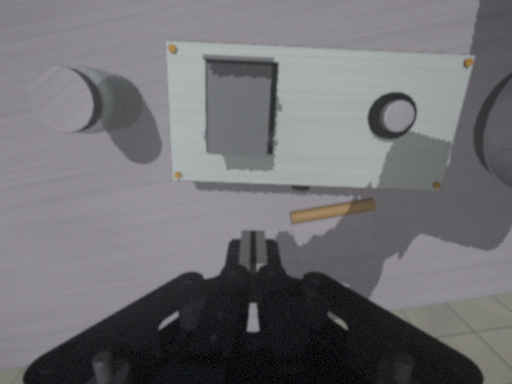

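The wrist camera now sees the whole station. The rivets are at (172,48), (468,62), (178,175) and (436,185), the guard's tab top edge runs from (206,57) to (276,62), and the button is at (397,116).

Run:
```python
from h import *
P=[onz('wrist',u,.07) for u in [(172.5,48.5),(468,62),(178.5,175),(436.5,185)]]
P=np.array(P); c=P.mean(0); v=P[1]-P[0]+P[3]-P[2]; yaw=np.arctan2(-v[0],v[1]); Rz=R.from_euler('z',yaw)
print('centre',c,'yaw',yaw,'local',Rz.inv().apply(P-c).round(4).tolist())
sw=c+Rz.apply([0,-.08,0]); print('switch if x=0',sw,'start',c+Rz.apply([0,.08,0]))
T=np.array([onz('wrist',u,.146) for u in [(206,56.5),(276.5,62)]]); print('tab ends',T, Rz.inv().apply(T-sw).round(4).tolist(), np.linalg.norm(T[1]-T[0]))
st=onz('wrist',(397.4,116.3),.0875);print(Rz.inv().apply(st-sw).round(4).tolist())
for z in (.085,): 
  o=onz('wrist',(240.6,113.7),.07); print(Rz.inv().apply(o-sw))
```

```text
centre [ 0.60969258 -0.09689977  0.07      ] yaw -0.22526089988130052 local [[-0.0655, -0.1511, 0.0], [-0.0657, 0.1508, 0.0], [0.0655, -0.1506, 0.0], [0.0657, 0.1508, 0.0]]
switch if x=0 [ 0.59182373 -0.17487864  0.07      ] start [ 0.62756143 -0.0189209   0.07      ]
tab ends [[ 0.53967707 -0.18915978  0.146     ]
 [ 0.55315747 -0.13725204  0.146     ]] [[-0.0476, -0.0256, 0.076], [-0.0461, 0.028, 0.076]] 0.05362960707156982
[-0.0097, 0.1597, 0.0175]
[-0.00527686 -0.00096502  0.        ]
```

Call:
drive_tool(linear=[[0,0,0],[36,-3,0],[37,-3,0],[37,-3,0],[37,-4,0],[0,0,0],[0,0,20],[0,0,20],[0,0,0]], rot=[[0.3,-0.8,2.4],[0,0,0],[0,0,0],[0,0,0],[0,0,0],[0,0,0],[0,0,0],[0,0,0],[0,0,0]], hand=[0,0,0,0,0,0,0,0,0])

```text
t: 5.9
tcp_pos: [0.5024, -0.1536, 0.2574]
tool_rot: [0.115, 0.993, -0.0, 0.0]
force: [-0.0, 0.4, -1.1]
finger_gap: 0.001
```

```bash
cat >> h.py <<'E'
S=np.array([.5872,-.1728,.07]); YAW=-.225; RS=R.from_euler('z',YAW)
IDEAL=R.from_matrix(RS.as_matrix()@np.diag([-1.,1,-1]))
def rep(tgt=None):
    s=manip.sense(); q=R.from_quat(s['tool_rot']); tip=s['tcp_pos']+q.apply([0,0,manip.tip_reach])
    l=RS.inv().apply(tip-S)*1000
    print('t',round(s['t'],2),'tip local mm',l.round(1),'F local',RS.inv().apply(s['force']).round(1),'rotfix deg',np.degrees((q.inv()*IDEAL).as_rotvec()).round(1))
    if tgt is not None: print('tool shift mm (after rotfix)',(IDEAL.inv().apply(RS.apply(np.array(tgt)-l))).round(1))
E
python3 -c "
from h import *
rep([-72,0,64])"
```

```text
t 5.9 tip local mm [-86.9  -0.2 114.8] F local [-0.1  0.4 -1.1] rotfix deg [-0.   0.  -0.3]
tool shift mm (after rotfix) [-14.9   0.2  50.8]
```

Call:
drive_tool(linear=[[-3,0,25],[-4,0,26],[-8,0,0],[-6,0,0],[0,0,0]], rot=[[0,0,0],[0,0,0],[0,0,0],[0,0,0],[0,0,0]], hand=[0,0,0,0,0])

```text
t: 6.32
tcp_pos: [0.5268, -0.1604, 0.2098]
tool_rot: [0.116, 0.993, -0.001, 0.003]
force: [0.8, -0.8, 0.3]
finger_gap: 0.0
```

Run:
```python
from h import *
rep([-54.5,0,64])
import numpy as np
p0=None
for th in np.arange(0,1.41,.1):
    c,s_=np.cos(th),np.sin(th); p=np.array([24-67.5*c+50*s_-11,14+50*c+67.5*s_])
    print(round(th,1),p.round(1),None if p0 is None else (p-p0).round(1)); p0=p
snap('side','s1.png'); im=cv2.imread('pics/s1.png')[230:384,150:350]; cv2.imwrite('pics/s1c.png',cv2.resize(im,None,fx=3.5,fy=3.5))
```

```text
t 6.32 tip local mm [-61.1  -1.6  67.2] F local [ 0.9 -0.6  0.3] rotfix deg [-0.1  0.4 -0.4]
tool shift mm (after rotfix) [-6.6  1.6  3.2]
0.0 [-54.5  64. ] None
0.1 [-49.2  70.5] [5.3 6.5]
0.2 [-43.2  76.4] [6.  5.9]
0.3 [-36.7  81.7] [6.5 5.3]
0.4 [-29.7  86.3] [7.  4.6]
0.5 [-22.3  90.2] [7.4 3.9]
0.6 [-14.5  93.4] [7.8 3.1]
0.7 [-6.4 95.7] [8.1 2.3]
0.8 [ 1.8 97.3] [8.3 1.5]
0.9 [10.2 98. ] [8.4 0.7]
1.0 [18.6 97.8] [ 8.4 -0.1]
1.1 [26.9 96.8] [ 8.3 -1. ]
1.2 [35.1 95. ] [ 8.2 -1.8]
1.3 [43.1 92.4] [ 8.  -2.6]
1.4 [50.8 89. ] [ 7.7 -3.4]
```

View pics/s1c.png

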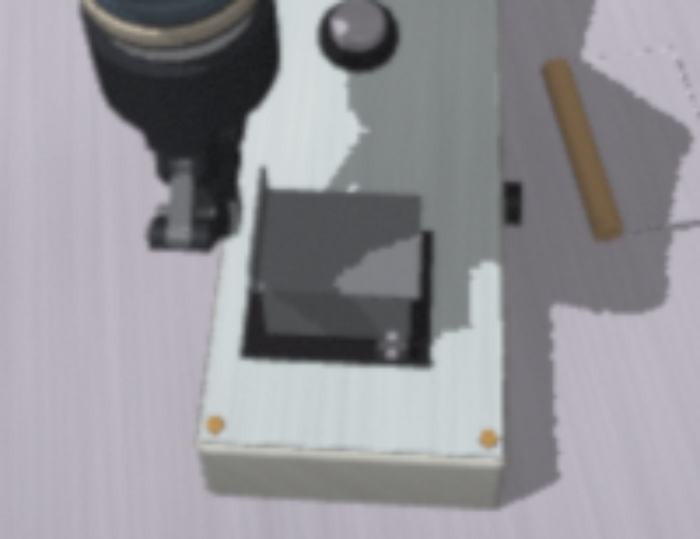

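Call:
drive_tool(linear=[[-2,1.5,3],[-3,0,0],[-2,0,0],[-2.7,0,-3.2],[-2.7,0,-3.2],[-3,0,-3],[-3,0,-3],[-3.2,0,-2.7],[-3.2,0,-2.7],[-3.5,0,-2.3],[-3.5,0,-2.3]], rot=[[0,0.4,-0.4],[0,0,0],[0,0,0],[0,0,0],[0,0,0],[0,0,0],[0,0,0],[0,0,0],[0,0,0],[0,0,0],[0,0,0]], hand=[0,0,0,0,0,0,0,0,0,0,0])

```text
t: 7.28
tcp_pos: [0.5618, -0.1665, 0.2369]
tool_rot: [0.111, 0.994, -0.002, 0.002]
force: [0.3, -0.4, 0.1]
finger_gap: -0.001
```

Run:
```python
from h import *
rep([-29.7,0,86.3])
snap('side','s2.png'); im=cv2.imread('pics/s2.png')[210:364,150:350]; cv2.imwrite('pics/s2c.png',cv2.resize(im,None,fx=3,fy=3))
```

```text
t 7.28 tip local mm [-25.8   0.2  94.3] F local [ 0.4 -0.3  0.1] rotfix deg [-0.2  0.3  0.1]
tool shift mm (after rotfix) [ 3.9 -0.2  8. ]
```

View pics/s2c.png

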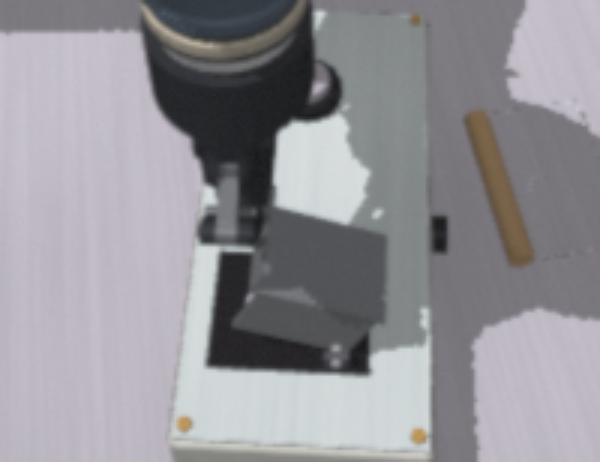

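Call:
drive_tool(linear=[[-3,0,2],[-4,0,1.5],[-4,0,-1],[-5,0,-2],[-5,0,-1],[-5,0,-1],[-5,0,0],[-5,0,0],[-5,0,0],[-5,0,0]], rot=[[0,0,0],[0,0,0],[0,0,0],[0,0,0],[0,0,0],[0,0,0],[0,0,0],[0,0,0],[0,0,0],[0,0,0]], hand=[0,0,0,0,0,0,0,0,0,0])

```text
t: 8.17
tcp_pos: [0.6094, -0.1775, 0.2463]
tool_rot: [0.111, 0.994, -0.003, 0.001]
force: [0.1, 0.6, 0.4]
finger_gap: -0.003
```

Run:
```python
from h import *
rep([35,0,95])
snap('side','s3.png'); im=cv2.imread('pics/s3.png')[210:364,150:350]; cv2.imwrite('pics/s3c.png',cv2.resize(im,None,fx=3,fy=3))
```

```text
t 8.17 tip local mm [ 22.9  -0.  103.7] F local [-0.1  0.6  0.4] rotfix deg [-0.3  0.2  0.2]
tool shift mm (after rotfix) [-12.1   0.    8.7]
```

View pics/s3c.png

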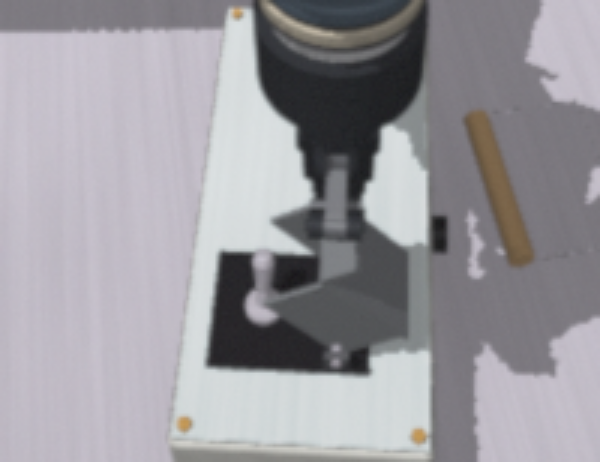

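Call:
drive_tool(linear=[[-4,0,2],[-5,0,2],[-5,0,3],[-5,0,3],[-5,0,3],[-3,0,2],[0,0,0],[0,0,-15],[0,0,-25],[0,0,-20],[0,0,0]], rot=[[0,0,0],[0,0,0],[0,0,0],[0,0,0],[0,0,0],[0,0,0],[0,0,0],[0,0,0],[0,0,0],[0,0,0],[0,0,0]], hand=[0,0,0,0,0,0,0,0,0,0,0])

```text
t: 9.13
tcp_pos: [0.6381, -0.1834, 0.2851]
tool_rot: [0.111, 0.994, -0.001, -0.004]
force: [0.0, -1.0, 1.2]
finger_gap: -0.0
```

Run:
```python
from h import *
rep([-20,40,120])
A=snap('side'); B=snap('scene')
for n in ('side','scene'):
  for q in cams.spot_point('toggle_tip',n)[:2]: print(n,q['at'],q['score'],RS.inv().apply(onz(n,q['at'],.115)-S).round(4))
for l in('toggle_tip','guard_tab'): p,e=tri(l); print(l,(RS.inv().apply(p-S)*1000).round(1),e)
a=cv2.resize(A[210:364,150:350],None,fx=2.4,fy=2.4); b=cv2.resize(B[100:254,100:300],None,fx=2.4,fy=2.4)
cv2.imwrite('pics/s4.png',np.vstack([a,b])[:600,:,::-1] if 0 else cv2.resize(np.hstack([a,b]),(800,308))[...,::-1])
```

```text
t 9.13 tip local mm [ 51.4   0.8 142.6] F local [ 0.2 -1.   1.2] rotfix deg [-0.2 -0.4  0.2]
tool shift mm (after rotfix) [71.4 39.2 22.6]
side [237.9, 292.7] 0.65 [-0.0212  0.014   0.045 ]
scene [181.3, 137.5] 0.63 [-0.0187  0.0059  0.045 ]
toggle_tip [-18.5   9.9  50.4] [np.float64(0.002427452706974006), np.float64(0.002427452706973897)]
guard_tab [87.3  1.3 72.3] [np.float64(0.003720975445248017), np.float64(0.0037209754452482147)]
```

View pics/s4.png

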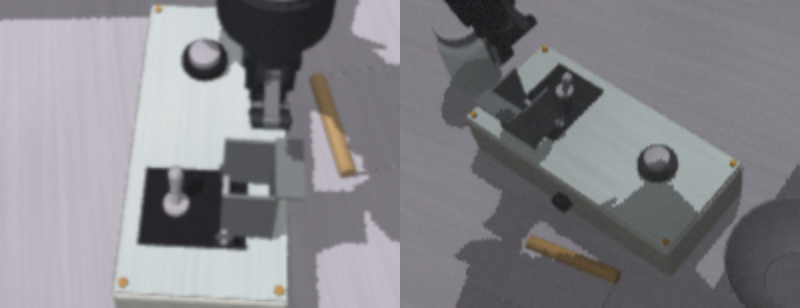

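Call:
drive_tool(linear=[[25,15,0],[30,15,0],[20,14,0],[0,0,0],[0,0,25],[0,0,30],[0,0,30],[0,0,20],[0,0,0],[0,0,0]], rot=[[0,0,0],[0,0,0],[0,0,0],[0,0,0],[0,0,0],[0,0,0],[0,0,0],[0,0,0],[0,0,0],[0,0,0]], hand=[0,0,0,0,0,0,0,0,0,0])

```text
t: 10.37
tcp_pos: [0.571, -0.123, 0.17]
tool_rot: [0.111, 0.994, -0.001, -0.006]
force: [-0.9, 0.0, 0.6]
finger_gap: -0.001
```

Run:
```python
from h import *
rep([-22,32,28])
```

```text
t 10.37 tip local mm [-27.8  44.7  27.4] F local [-0.8 -0.2  0.6] rotfix deg [-0.2 -0.7  0.1]
tool shift mm (after rotfix) [ -5.8 -12.7  -0.6]
```

Call:
drive_tool(linear=[[-3,-4,0],[-2,-4,0],[0,-3,0],[0,-3,0],[0,-3,0],[0,-3,0],[0,-3,0],[0,-3,0],[0,-3,0],[0,-2,0],[0,-2,0],[0,0,0]], rot=[[0,-0.7,0],[0,0,0],[0,0,0],[0,0,0],[0,0,0],[0,0,0],[0,0,0],[0,0,0],[0,0,0],[0,0,0],[0,0,0],[0,0,0]], hand=[0,0,0,0,0,0,0,0,0,0,0,0])

```text
t: 11.37
tcp_pos: [0.5714, -0.1614, 0.1769]
tool_rot: [0.112, 0.994, -0.003, 0.005]
force: [-0.7, 1.0, 1.1]
finger_gap: 0.0
```

Run:
```python
from h import *
rep([-22,6,28])
```

```text
t 11.37 tip local mm [-17.1   7.3  34.3] F local [-0.9  0.8  1.1] rotfix deg [-0.2  0.7  0.1]
tool shift mm (after rotfix) [ 4.9 -1.3  6.3]
```

Call:
drive_tool(linear=[[2,-1,1],[2,-1,1],[0,-1,1],[0,-1,1],[0,0,0]], rot=[[0,0,0],[0,0,0],[0,0,0],[0,0,0],[0,0,0]], hand=[0,0,0,0,0])

```text
t: 11.78
tcp_pos: [0.5675, -0.1646, 0.1733]
tool_rot: [0.112, 0.994, -0.002, 0.007]
force: [0.7, 1.4, 1.6]
finger_gap: 0.003
```

Run:
```python
from h import *
rep([-22,3,30])
```

```text
t 11.78 tip local mm [-20.    3.4  30.7] F local [0.3 1.6 1.6] rotfix deg [-0.2  0.8  0.1]
tool shift mm (after rotfix) [ 2.  -0.4  0.7]
```

Call:
drive_tool(linear=[[0,-1,0],[0,-1,0],[0,-1,0],[0,0,0]], rot=[[0,0,0],[0,0,0],[0,0,0],[0,0,0]], hand=[0,0,0,0])

```text
t: 12.12
tcp_pos: [0.5674, -0.1649, 0.1733]
tool_rot: [0.112, 0.994, 0.0, 0.008]
force: [0.0, 2.0, 2.2]
finger_gap: 0.003
```

Run:
```python
from h import *
rep([-22,3,30])
```

```text
t 12.12 tip local mm [-20.    3.4  30.7] F local [-0.4  2.   2.2] rotfix deg [ 0.1  0.9 -0. ]
tool shift mm (after rotfix) [ 2.  -0.4  0.7]
```

Call:
drive_tool(linear=[[0,-3,0],[0,-4,0],[0,0,0]], rot=[[0,0,0],[0,0,0],[0,0,0]], hand=[0,0,0])

```text
t: 12.37
tcp_pos: [0.5673, -0.1655, 0.1735]
tool_rot: [0.114, 0.993, 0.007, 0.009]
force: [0.3, 0.7, 2.3]
finger_gap: -0.001
```

Run:
```python
from h import *
rep([-22,3,30])
```

```text
t 12.37 tip local mm [-19.9   3.7  30.9] F local [0.2 0.7 2.3] rotfix deg [ 0.9  0.9 -0.3]
tool shift mm (after rotfix) [ 2.1 -0.7  0.9]
```

Call:
drive_tool(linear=[[0,10,0],[0,15,-10],[0,0,-30],[0,0,-35],[0,0,-25],[0,0,0],[-35,-8,0],[-35,-8,0],[-35,-8,0],[-25,0,0],[0,0,0]], rot=[[0.9,0.9,0],[0,0,0],[0,0,0],[0,0,0],[0,0,0],[0,0,0],[0,0,0],[0,0,0],[0,0,0],[0,0,0],[0,0,0]], hand=[0,0,0,0,0,0,0,0,0,0,0])

```text
t: 13.28
tcp_pos: [0.6893, -0.1983, 0.2668]
tool_rot: [0.113, 0.994, -0.006, -0.012]
force: [1.1, -0.1, 0.5]
finger_gap: -0.003
```

Run:
```python
from h import *
rep([112,0,62])
A=snap('side'); B=snap('scene')
for l in('toggle_tip','guard_tab'): p,e=tri(l); print(l,(RS.inv().apply(p-S)*1000).round(1),e)
for n in ('side','scene'):
  print(n,[ (q['at'],q['score']) for q in cams.spot_point('toggle_tip',n)[:1]], [proj(n,S+RS.apply([-.02,-.042*np.sin(a-.4),.006+.042*np.cos(a-.4)])).round(1).tolist() for a in (.6,.8)])
a=cv2.resize(A[210:364,150:350],None,fx=2.4,fy=2.4); b=cv2.resize(B[100:254,100:300],None,fx=2.4,fy=2.4)
cv2.imwrite('pics/s5.png',cv2.resize(np.hstack([a,b]),(800,308))[...,::-1])
```

```text
t 13.28 tip local mm [103.6  -3.1 124.2] F local [1.1 0.2 0.5] rotfix deg [-0.8 -1.3 -0.1]
tool shift mm (after rotfix) [-8.4  3.1 62.2]
toggle_tip [-17.7 -18.3  56.2] [np.float64(0.002116720442549447), np.float64(0.0021167204425493785)]
guard_tab [88.   1.3 75.3] [np.float64(0.003004326607820964), np.float64(0.0030043266078210473)]
side [([237.0, 306.3], 0.38)] [[[237.5, 303.9]], [[237.1, 309.0]]]
scene [([172.0, 130.7], 0.55)] [[[177.1, 133.8]], [[174.8, 133.0]]]
```

View pics/s5.png

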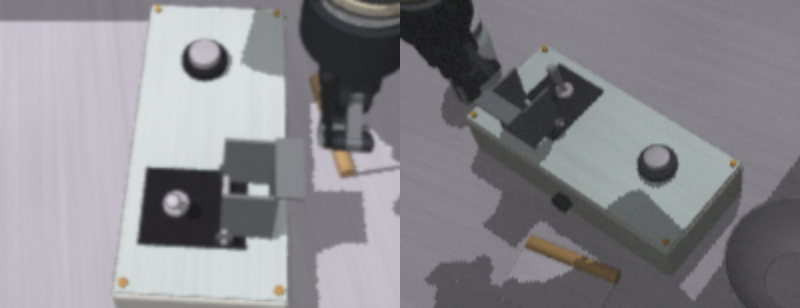

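The toggle now leans right (tip at y ≈ -18 mm) and the guard is still open. Next I'll close it from behind.

Call:
drive_tool(linear=[[-10,3,0],[-4,0,10],[0,0,20],[0,0,20],[0,0,8],[0,0,0]], rot=[[-0.8,-1.3,0],[0,0,0],[0,0,0],[0,0,0],[0,0,0],[0,0,0]], hand=[0,0,0,0,0,0])

```text
t: 14.18
tcp_pos: [0.7018, -0.1951, 0.2101]
tool_rot: [0.112, 0.994, 0.001, 0.003]
force: [-0.8, -0.1, 0.3]
finger_gap: 0.003
```

Run:
```python
from h import *
rep([99,0,62])
```

```text
t 14.18 tip local mm [117.1   4.   67.6] F local [-0.8 -0.2  0.3] rotfix deg [0.1 0.3 0. ]
tool shift mm (after rotfix) [18.1 -4.   5.6]
```

Call:
drive_tool(linear=[[5,-3,2],[5,-1,1],[5,0,0],[5,0,0],[5,0,0],[5,0,0],[5,0,0],[5,0,-1],[5,0,-1],[5,0,-1],[5,0,-2],[5,0,-2]], rot=[[0,0,0],[0,0,0],[0,0,0],[0,0,0],[0,0,0],[0,0,0],[0,0,0],[0,0,0],[0,0,0],[0,0,0],[0,0,0],[0,0,0]], hand=[0,0,0,0,0,0,0,0,0,0,0,0])

```text
t: 15.18
tcp_pos: [0.6387, -0.1856, 0.2186]
tool_rot: [0.112, 0.994, -0.001, 0.007]
force: [-0.4, 0.7, -0.0]
finger_gap: 0.006
```

Run:
```python
from h import *
rep([25,0,80])
snap('side'); snap('scene')
p,e=tri('guard_tab'); print((RS.inv().apply(p-S)*1000).round(1),e)
```

```text
t 15.18 tip local mm [54.2 -1.  76. ] F local [-0.5  0.6 -0. ] rotfix deg [0.  0.9 0. ]
tool shift mm (after rotfix) [29.2  1.  -4. ]
[ 40.    0.8 102.4] [np.float64(0.0007622793429754071), np.float64(0.0007622793429753974)]
```

Call:
drive_tool(linear=[[5,0,-1],[5,0,-1.5],[5,0,-1.5],[5,0,-1.5],[5,0,-1.5],[5,0,-1.5],[5,0,-2],[5,0,-3],[0,0,-10],[0,0,-20],[0,0,-25],[-15,0,-20],[0,0,0],[0,0,0],[0,0,0]], rot=[[0,0.9,0],[0,0,0],[0,0,0],[0,0,0],[0,0,0],[0,0,0],[0,0,0],[0,0,0],[0,0,0],[0,0,0],[0,0,0],[0,0,0],[0,0,0],[0,0,0],[0,0,0]], hand=[0,0,0,0,0,0,0,0,0,0,0,0,0,0,0])

```text
t: 16.63
tcp_pos: [0.6099, -0.1791, 0.3139]
tool_rot: [0.112, 0.994, 0.0, -0.001]
force: [1.2, -0.4, 0.7]
finger_gap: -0.0
```

Run:
```python
from h import *
rep()
A=snap('side'); B=snap('scene')
p,e=tri('guard_tab'); print((RS.inv().apply(p-S)*1000).round(1),e)
a=cv2.resize(A[210:364,150:350],None,fx=2.4,fy=2.4); b=cv2.resize(B[100:254,100:300],None,fx=2.4,fy=2.4)
cv2.imwrite('pics/s6.png',cv2.resize(np.hstack([a,b]),(800,308))[...,::-1])
```

```text
t 16.63 tip local mm [ 23.4  -1.  171.3] F local [ 1.3 -0.1  0.7] rotfix deg [ 0.  -0.2  0. ]
[-50.5  -5.6  78.9] [np.float64(0.0018007282553056476), np.float64(0.0018007282553057355)]
```

View pics/s6.png

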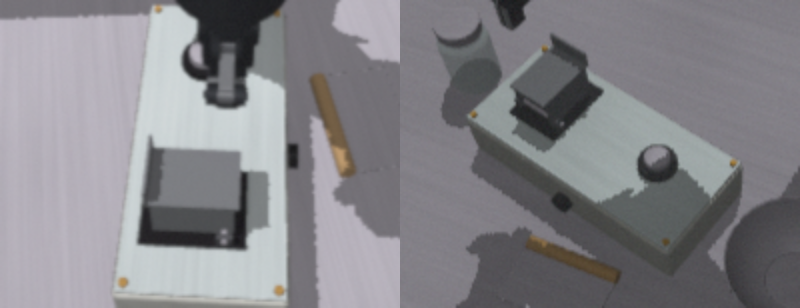

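The guard looks shut. I'll check that against the starting pictures.

Run:
```python
from h import *
rep()
a=cv2.imread('pics/a.png')[...,::-1]; o={'scene':a[:384],'side':a[384:]}
for n in o:
    im=snap(n)
    for l in ('guard_tab','guard_hinge'): print(n,l,[np.round(q['at'],1) for q in cams.spot_point(l,n)[:1]])
    m=[q['rect'] for q in cams.regions_of('guard_tab',n)[:1]]; print('guard rect',m)
    P=lambda th:proj(n,[S+RS.apply([.024-.066*np.cos(th)+.062*np.sin(th),y,.014+.062*np.cos(th)+.066*np.sin(th)]) for y in(-.027,.027)]).round(1).tolist()
    print('tab ends th=0',P(0),'th=.06',P(.06))
    u=np.mean(P(0),0).astype(int); sl=np.s_[u[1]-25:u[1]+25,u[0]-25:u[0]+25]
    g=lambda x:cv2.GaussianBlur(cv2.cvtColor(np.ascontiguousarray(x[sl]),cv2.COLOR_RGB2GRAY).astype(np.float32),(0,0),1)
    e=lambda x:cv2.magnitude(cv2.Sobel(g(x),5,1,0),cv2.Sobel(g(x),5,0,1))
    print('shift',cv2.phaseCorrelate(e(o[n]),e(im)))
```

```text
t 16.83 tip local mm [ 22.1  -0.7 169.5] F local [-1.  -0.1 -1.3] rotfix deg [ 0.1 -0.4  0. ]
scene guard_tab [array([183.5, 121.6])]
scene guard_hinge [array([168.7, 153. ])]
guard rect [[158.0, 117.7, 193.0, 159.0]]
tab ends th=0 [[175.4, 116.7], [192.5, 127.0]] th=.06 [[174.0, 116.7], [191.2, 127.0]]
shift ((0.04495104516864856, 0.01895663309580442), 0.65101804561615)
side guard_tab [array([223.9, 291. ])]
side guard_hinge [array([259.5, 310.7])]
guard rect [[220.7, 285.5, 270.0, 329.0]]
tab ends th=0 [[222.1, 305.3], [225.6, 276.1]] th=.06 [[224.4, 304.2], [227.8, 275.0]]
shift ((0.03303480613041998, -0.04163697643882003), 0.9991508749008179)
```

```bash
python3 -c "
from h import *
print(order.sign_off())"
```

```text
the job is handed in; nothing more can be done
None
```

I handed the job in at about 17 s of the 51 s allowed: the toggle is on and the guard is shut over it. The sign-off gives no verdict, so what follows is what my own checks showed.

- **Guard opened:** I swung it back with the closed fingertips. The pictures showed it resting open, with the tab measured 88 mm behind the switch origin, as it should be.
- **Toggle switched:** I pushed it right until it stopped against its end. Afterwards its tip measured about 18 mm to the right, where fully on should be 16 mm. The last direct view of the toggle was before the guard closed over it.
- **Guard shut:** I tipped it forward from behind and it fell shut. Its image lies within 0.1 px of the starting (shut) pictures; an opening of 0.06 rad would show as 1.4–2.3 px.
- **Forces and clearance:** The wrist force read no more than about 3 N at each check. The fingers ended about 95 mm above the guard's tab, touching nothing.
- **Other things:** I never went near the start button. The jar and scraper looked unmoved in the last pictures, as did the part of the bowl in view; I did not measure them.

**Disagreements:**
- An early wrist-camera measurement, taken before the arm had settled, was about 15 mm off. I dropped it for a second one that fitted the station's rivets to within a millimetre.
- The network's height for the toggle tip was about 11 mm too high (56 mm against 45 mm). Its last estimate of the tab was a few millimetres off, so I relied on the picture comparison instead.

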